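# Lock the burr of the coffee mill with its hex key

### The job

The coffee mill has been cleaned and its hopper is still off, so lock its upper burr with the L-shaped hex key that hangs in the notched wooden stand. Put the key's short leg down the mill's throat, feel for the hidden hex by turning the key until it drops fully home, and let go of it; then take it again by the outer half of its long arm for leverage and swing it clockwise (seen from above) until the collar comes to its stop. Lift the key out and hang it back in both notches of the stand as it was, leaving everything else where it stands.

Things in the scene. Friction and masses are not known exactly. Their poses are not given: they have to be found in the camera images.
- mill: Coffee mill, fixed: round aluminium burr chamber, 116 mm across, flat top 140 mm up; behind it (own +x) a motor tower 90 mm wide, 133 mm high; black foot 205 x 124 mm, x -77 to +128 mm. Origin: worktop height on the throat's vertical axis, z up. Amid the top the steel locking collar, 54 mm across, with pointer.
- mill_throat (a point): Centre of the collar's rim, on the throat axis, 148 mm above the worktop. A funnel 42 mm wide here narrows to a bore 18.5 mm in diameter at 134 mm; the bore runs down to the hex socket's face at 112 mm, out of sight.
- mill_socket (a point): Floor of the hex socket on the throat axis, 96 mm up; the key's tip is here when home. Socket 15 mm across flats, 16 mm deep, mouth chamfered 1 mm. Its angle differs every time and is not given: the key enters within about 7 degrees of six directions 60 degrees apart (same play once in), else its tip stands on the face, about 15 mm too high. A light touch of the tip does not turn it.
- mill_collar (a joint): Angle of the locking collar, rad, growing clockwise seen from above. Starts at 0 to 0.25; 1.30 is the hard stop (locked), its pointer near the second pin. The socket turns with it. Stiff: about 0.6 N m, some 5 N at 125 mm out on the key's arm; it stays where left.
- key: L-shaped hex key, dark steel, 14 mm across flats, about 0.31 kg. Origin at the bend, where its legs' axes cross. Long arm along own +x, ending at 150 mm; short leg along own -z, ending at 90 mm; gripping flats look along +-y. Centre of mass about 45 mm out on the arm. Starts level in the stand, leg down. Home and let go, its arm is about 186 mm up, sagging up to 5 degrees.
- key_tip (a point): The free end of the key's short leg, on its axis (bevelled).
- key_end (a point): The free end of the key's long arm, on its axis.
- stand: Wooden key stand, fixed: base 126 x 70 x 14 mm; cheeks 13 mm thick, 52 wide, 118 high at own x = -22 and +58 mm. Each has a notch at y = 0: floor 100 mm up, 18 mm wide, flared to 34 mm at 116 mm. Origin: worktop height under the notches' line, x along it. The hung key's origin is at x = -58 (+-2) mm, y = 0, 108 mm up, arm along +x, leg hanging beyond the -x cheek.
- hopper: Bystander: the mill's smoky clear bean hopper, 104 mm across, 88 mm high, stood on its wide rim. Origin at its underside.
- cafetiere: Bystander: black cafetiere, 210 mm high. Origin at its underside.
- saucer: Bystander: white saucer, 116 mm across.
- cup: Bystander: spotted espresso cup standing on the saucer, 51 mm high.
- spoon: Bystander: teaspoon lying on the worktop, 139 mm long.
- honey: Bystander: glass honey jar with a black lid, 63 mm across, 94 mm high.
- tea_box: Bystander: small carton box, 58 x 69 x 78 mm.
There are look-alikes about, which are no part of the job. Leave any red look-alike of the key alone.

How it is judged:
On the way, in this order (a step that is already met when the one before it is completed fails the run):
1. the key is fully home in the hex socket and has been let go, before the collar is turned far (distance between key_tip and mill_socket below 0.006 m and contact force between the fingers and key below 0.1 N and value of joint mill_collar below 0.6 rad), for 0.2 s.
2. the collar is at its stop, turned by the key in its socket, with the hand at the outer half of the key's arm (value of joint mill_collar above 1.25 rad and distance between key_tip and mill_socket below 0.008 m and distance between the grasp point and key_end below 0.08 m and contact force between the fingers and key above 0.5 N), for 0.1 s.
At the end, for the whole second after the job is handed in: The collar is at its stop (within 0.08 rad); the key hangs at rest in both notches as at the start: bend 40 to 80 mm from the stand's origin on the -x side, within 8 mm sideways and 6 mm in height, arm along the notches within 0.1 rad, leg down within 0.2 rad (value of joint mill_collar above 1.22 rad and x of key in the frame of stand between -0.08 and -0.04 m and y of key in the frame of stand between -0.008 and 0.008 m and z of key in the frame of stand between 0.101 and 0.113 m and x of key_end in the frame of stand above 0.065 m and angle between the x axis of key and the x axis of stand, either way round below 0.1 rad and angle between key's own z axis and vertical below 0.2 rad and linear speed of key below 0.02 m/s); the robot touches nothing.
It fails at once if a bystander is pushed more than 30 mm from its place (distance of any of hopper, cafetiere, saucer, cup, spoon, honey, tea_box from where it was at the start of the episode above 0.03 m).
It also fails if it takes over 69 s, if anything falls off the work surface, if the arm or the gripper's body presses on something with over 40 N, if the wrist force passes 120 N, or if a joint passes its speed limit or range.

### The arm

A 6-joint arm with a two-finger parallel gripper is mounted at the origin on a cart in front of the work surface, level with it; the furniture and walls round the work are solid. World frame = base frame: x ahead of the robot, y to its left, z up, the work surface at z = 0. Lengths are in m, angles in rad, forces in N, time in s.
With the tool pointing down it reaches from about 0.35 to 0.725 m from the base axis. Payload 6 kg.
Tool frame: the origin (TCP) lies at the very end of the fingers, on their centre line; the grasp point (between the pads) lies 19 mm behind it; z points along the fingers, y is the line along which they close (so a half turn about z gives the same grasp; the last joint's range is limited). The gripper opens to 85 mm and grips with 20 to 120 N. Pads are 22 mm wide; open, the fingers measure 114 mm over their backs; the gripper's body (76 mm by 85 mm) begins 54 mm behind the grasp point. The pads swing forward as they close: fully open they stand 13 mm farther back than shut.
Start: joints at [-0.812, 0.04, 0.085, 0, -1.615, -0.334], TCP at [0.247, -0.547, 0.231] pointing down, gripper open.
Joint ranges: [-2.56, 2.56], [-1.29, 2.01], [-1.08, 1.49], [-3.29, 1.98], [-2.81, -0.18], [-2.99, 2.99]. Speed limits (rad/s): [2.57, 2.57, 3.01, 3.14, 3.14, 3.14].

### API

Orientations are given as a rotation vector (axis times angle).
In Python, from rig import telemetry, viewer, hand_in gives the robot as it stands.
- The arm moves only by the shell command python3 -m jog 'ROWS' [FORCE]. ROWS is text: rows parted by semicolons, each of 5 numbers parted by spaces: the opening, from 0 (shut) to 1 (fully open), then the shift along the tool's x, y, z in mm, then the turn about the tool's z in rad. A call has 1 to 10 rows; each row is the pose to reach, as a shift and turn from the pose commanded when the call began, along the tool's axes at that moment; what a row does not reach only later rows make up. A row lasts 1/8 s, in which the tool goes at most 62.5 mm and 10.7 degrees, less where a joint would pass 70% of its speed; a pose out of reach is approached as far as the arm can. A call with a gripper value outside its range is refused whole. The fingers move at their own pace and stop on an object; FORCE is the grip in N (left out, the last holds). Time passes only in rows, so rows that repeat a pose let the fingers close. It gives the time, the measured TCP pose, the force, the opening and the grip force at its end, in the units of the state.
- telemetry.get_state(): the state, without advancing time (a new reading comes with each control period).
- viewer.read_camera(name): name is "scene" or "side" or "wrist"; returns (picture, depth): 480x640x3 uint8, blue, green, red; 480x640 float32, m along the optical axis (not along the pixel's ray), 0 where there is no reading.
- viewer.camera_params(name): a dict with "vfov" (degrees; the focal length in pixels is half the picture's height over the tangent of half this angle, whatever the lens; pixels are square), "cx", "cy" (the principal point, pixels), "dist" ([k1, k2, p1, p2, k3] as OpenCV has them; the pictures are not rectified), "rvec" (rotation vector, rad) and "tvec" (3), from world to camera coordinates, as OpenCV has them. Camera axes: x right, y down, z forward; pixel columns grow to the right and rows downward; lengths in m; the calibration is good to about 2 mm. A picture is of the moment at which its call begins: read the wrist's pose just before it. camera_params takes no time and is no camera call; for the wrist camera it gives the pose at the moment of the call.
- hand_in(): hands the job in; it is judged then, once.
The state is a dict: "time": time; "joint_pos": joint angles; "dq": joint speeds; "tau": joint torques, N m; "position": TCP position; "eef_rot": TCP orientation; "wrist_force": force on the tool from outside, world axes, zero at the start; "ft_torque": the same for the moment, N m; "finger_gap": opening from 0.0 (shut) to 1.0 (fully open); "gripper_force": force on a finger pad.
Only numpy, scipy, OpenCV 4.12 (cv2) and the standard library are available. Lean on these libraries where they do the work, as an engineer would, in place of code of your own. Each camera call takes 0.05 s, during which the arm holds its last target. There are 200 camera calls.

## Working session

There is one attempt and no reset: what is moved stays moved. The work goes in short steps, Python scripts to look and compute and a shell command to move; the robot and the scene stay as the last step left them, time stands still between calls to the robot, and variables do not carry over. Pictures are saved under pics/ and viewed, at most 14 in all, crops included, and the job is handed in when it is done.

```bash
mkdir -p pics
cat > h.py <<'E'
import numpy as np,cv2
from rig import telemetry,viewer,hand_in
from scipy.spatial.transform import Rotation as R
def cam(n):
    p=viewer.camera_params(n);f=240/np.tan(np.radians(p['vfov'])/2)
    K=np.array([[f,0,p['cx']],[0,f,p['cy']],[0,0,1]]);return K,np.array(p['dist'],float),R.from_rotvec(np.ravel(p['rvec'])).as_matrix(),np.ravel(p['tvec'])
def ray(c,uv):
    K,d,Rm,t=c;u=cv2.undistortPoints(np.array(uv,float).reshape(-1,1,2),K,d).reshape(-1,2)
    return -Rm.T@t,np.c_[u,np.ones(len(u))]@Rm
def onplane(c,uv,z):
    o,d=ray(c,uv);return o+d*((z-o[2])/d[:,2])[:,None]
def pts(c,uv,depth):
    o,d=ray(c,uv);uv=np.array(uv,int);return o+d*depth[uv[:,1],uv[:,0]][:,None]
def proj(c,P):
    K,d,Rm,t=c;return cv2.projectPoints(np.array(P,float).reshape(-1,3),cv2.Rodrigues(Rm)[0],t,K,d)[0].reshape(-1,2)
def shot(n,name):
    c=cam(n);im,dp=viewer.read_camera(n);cv2.imwrite(f'pics/{name}.png',im);np.savez(f'pics/{name}.npz',im=im,dp=dp,K=c[0],d=c[1],R=c[2],t=c[3]);return c,im,dp
def load(name):
    z=np.load(f'pics/{name}.npz');return (z['K'],z['d'],z['R'],z['t']),z['im'],z['dp']
def st():
    s=telemetry.get_state();print({k:np.round(s[k],3).tolist() for k in('time','joint_pos','position','eef_rot','wrist_force','finger_gap','gripper_force')});print(R.from_rotvec(s['eef_rot']).as_matrix().round(3).tolist());return s
E
python3 -c "
from h import *
st()
for n in('scene','side','wrist'):
    c,_,_=shot(n,n+'0');print(n,(-c[2].T@c[3]).round(3),c[0][0,0])
"
```

```text
{'time': 0.0, 'joint_pos': [-0.812, 0.041, 0.084, -0.0, -1.616, -0.334], 'position': [0.247, -0.546, 0.23], 'eef_rot': [0.662, -3.07, -0.003], 'wrist_force': [0.121, -0.454, 0.856], 'finger_gap': 0.999, 'gripper_force': 0.0}
[[-0.911, -0.412, -0.001], [-0.412, 0.911, 0.002], [0.0, 0.002, -1.0]]
scene [-0.793  0.7    1.013] 546.2653076806916
side [-0.471  0.732  0.939] 544.3746283220311
wrist [ 0.179 -0.578  0.374] 368.4770749625622
```

View pics/scene0.png

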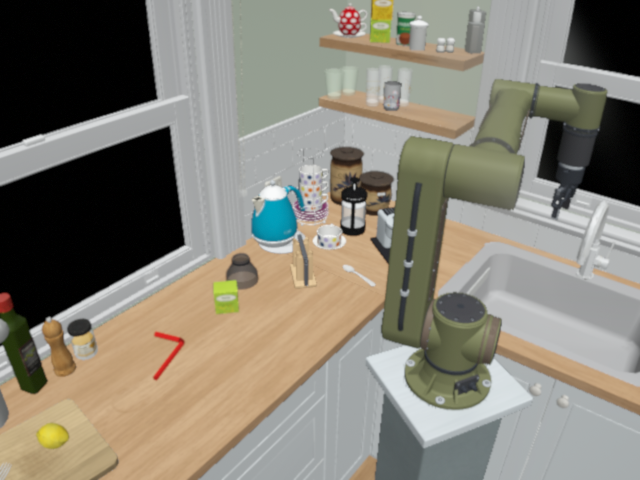

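View pics/side0.png

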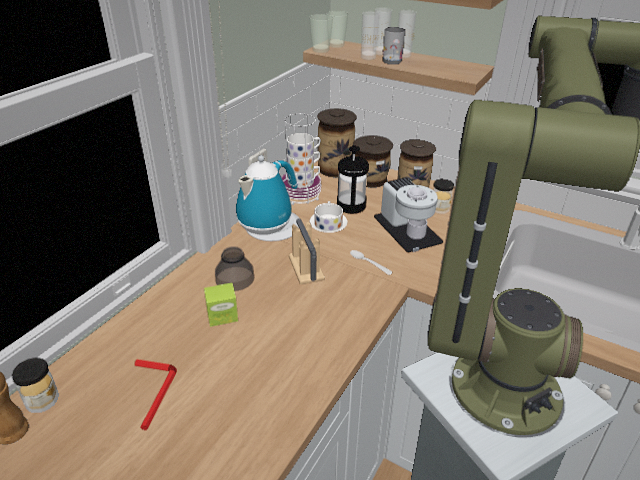

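The side view shows the mill at about (415,210) with its collar at (418,190). The stand with the key is at (308,252), hopper (234,268), tea box (221,304), cup and saucer (328,218), cafetiere (352,185), spoon (372,262), and the red decoy at (155,390). I'll enlarge the mill and stand and measure them by depth.

```bash
python3 -c "
from h import *
c,im,dp=load('side0')
for n,uv in dict(collar=(418,192),key_a=(299,224),key_b=(314,274),hop=(233,255),tea=(221,292),cup=(328,210),caf=(352,165),spoon=(372,262),honey=(443,184),kettle=(258,170)).items(): print(n,pts(c,[uv],dp)[0].round(3))
a=cv2.resize(im[160:290,270:450],None,fx=4.4,fy=4.4,interpolation=cv2.INTER_CUBIC);cv2.imwrite('pics/crop1.png',a)
"
```

```text
collar [ 0.56  -0.189  0.139]
key_a [0.61  0.172 0.116]
key_b [0.483 0.195 0.042]
hop [0.651 0.351 0.049]
tea [0.496 0.442 0.075]
cup [ 0.75  -0.003  0.028]
caf [ 0.745 -0.081  0.168]
spoon [0.487 0.009 0.009]
honey [ 0.621 -0.34   0.093]
kettle [0.774 0.213 0.213]
```

View pics/crop1.png

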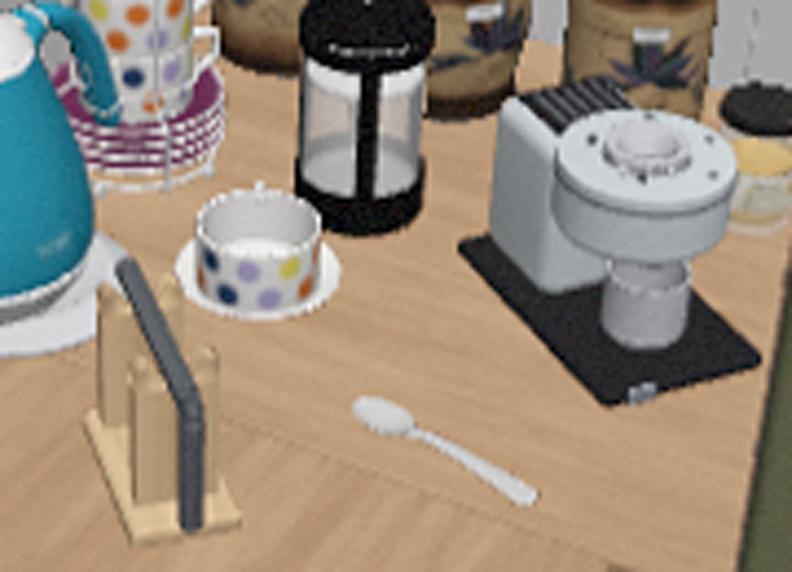

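The crop shows the key bend at the robot-facing end of the stand with its arm pointing away (+x). The mill tower stands behind the chamber at upper left, and the pointer is on the collar. Next I'll look at the mill with the wrist camera.

```bash
python3 -m jog '1 0 0 -100 0.1;1 -60 20 -130 0.2;1 -468 179 -130 0.6;1 -468 179 -130 0.6;1 -468 179 -130 0.6;1 -468 179 -130 0.6;1 -468 179 -130 0.6;1 -468 179 -130 0.6;1 -468 179 -130 0.6;1 -468 179 -130 0.6'
python3 -m jog '1 0 0 0 0;1 0 0 0 0;1 0 0 0 0'
python3 -c "
from h import *
st();shot('wrist','w1')"
```

```text
time: 1.4
position: [0.6017, -0.188, 0.36]
eef_rot: [-0.271, -3.128, -0.001]
wrist_force: [0.4, -0.9, 0.4]
finger_gap: 0.999
gripper_force: 0.0
time: 1.78
position: [0.5993, -0.1916, 0.3617]
eef_rot: [0.277, 3.129, -0.0]
wrist_force: [-0.2, -0.4, -0.1]
finger_gap: 0.999
gripper_force: 0.0
{'time': 1.775, 'joint_pos': [0.008, 0.176, 0.472, 0.0, -1.866, -1.755], 'position': [0.599, -0.192, 0.362], 'eef_rot': [0.277, 3.129, -0.0], 'wrist_force': [-0.161, -0.378, -0.104], 'finger_gap': 0.999, 'gripper_force': 0.0}
[[-0.984, 0.176, 0.001], [0.176, 0.984, -0.0], [-0.001, 0.0, -1.0]]
```

View pics/w1.png

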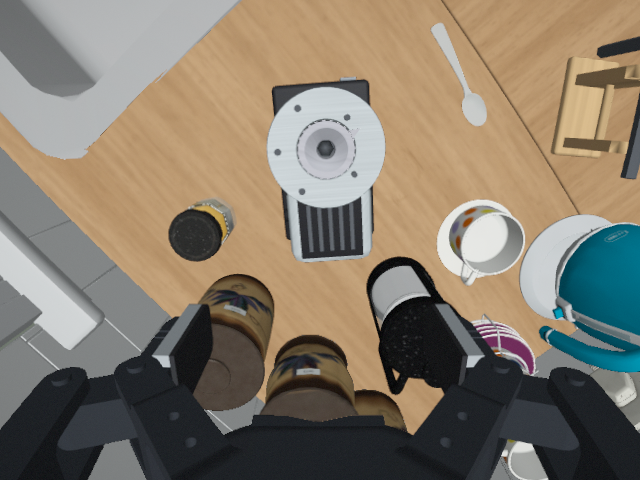

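The wrist view shows the mill chamber disc centred near (326,148) with a dark bore at (326,149) and the pointer at about (352,132). Tower is below it in the picture, the cafetiere at (405,320), and the stand at the right edge (600,110). I'll measure the throat, then move over the stand.

```bash
python3 -c "
from h import *
c,im,dp=load('w1')
g=cv2.cvtColor(im,cv2.COLOR_BGR2GRAY)
C=cv2.HoughCircles(cv2.medianBlur(g,3),cv2.HOUGH_GRADIENT,1,200,param1=120,param2=25,minRadius=50,maxRadius=66)
print(C);print(onplane(c,C[0,:1,:2],.140))
# dark bore
m=np.zeros_like(g);cv2.circle(m,(326,149),14,255,-1)
m=((g<110)&(m>0)).astype(np.uint8);M=cv2.moments(m,True);uv=(M['m10']/M['m00'],M['m01']/M['m00']);print(M['m00'],uv,onplane(c,[uv],.134))
# disc by depth
ys,xs=np.mgrid[60:240,240:410];P=pts(c,np.c_[xs.ravel(),ys.ravel()],dp);s=P[(P[:,2]>.1375)&(P[:,2]<.1445)]
e=cv2.minEnclosingCircle(s[:,:2].astype(np.float32));print(len(s),e,np.median(s[:,2]))
h,i=np.histogram(P[:,2],np.arange(.1,.16,.003));print(h,i[:-1].round(3))
"
python3 -m jog '1 0 0 0 0;1 130 330 0 0;1 130 330 0 0;1 130 330 0 0;1 130 330 0 0;1 130 330 0 0;1 130 330 0 0;1 130 330 0 0;1 130 330 0 0;1 130 330 0 0'
python3 -c "
from h import *
st();shot('wrist','w2')"
```

```text
[[[324.5 147.5  59.9]
  [585.5 278.5  63.2]
  [213.5 373.5  59.9]]]
[[ 0.54592624 -0.17548498  0.14      ]]
249.0 (325.5863453815261, 148.22489959839356) [[ 0.54713499 -0.17450147  0.134     ]]
8971 ((0.5481580495834351, -0.17460997402668), 0.05826790630817413) 0.14049312232121725
[  11    3    4   26   39   46   95   99  221  453  930 1489  664 7954
  604  738  867    0    0] [0.1   0.103 0.106 0.109 0.112 0.115 0.118 0.121 0.124 0.127 0.13  0.133
 0.136 0.139 0.142 0.145 0.148 0.151 0.154]
time: 3.08
position: [0.5297, 0.1559, 0.3616]
eef_rot: [0.277, 3.129, 0.0]
wrist_force: [-0.7, 0.5, 0.0]
finger_gap: 0.999
gripper_force: 0.0
{'time': 3.075, 'joint_pos': [0.65, -0.034, 0.251, 0.0, -1.855, -2.398], 'position': [0.53, 0.156, 0.362], 'eef_rot': [0.277, 3.129, 0.0], 'wrist_force': [-0.696, 0.509, 0.018], 'finger_gap': 0.999, 'gripper_force': 0.0}
[[-0.984, 0.176, 0.0], [0.176, 0.984, 0.0], [-0.0, 0.0, -1.0]]
```

View pics/w2.png

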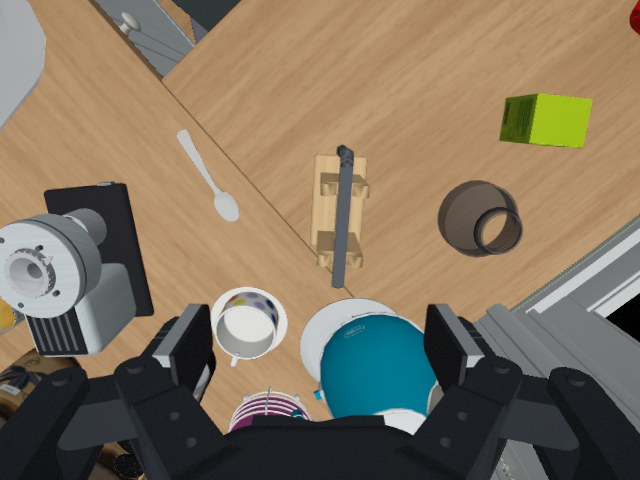

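The key's arm runs from the bend at (345,150) to its end at (338,288), lying in both notches. The kettle lies beyond the far end.

```bash
python3 -c "
from h import *
c,im,dp=load('w2')
ys,xs=np.mgrid[130:300,310:372];uv=np.c_[xs.ravel(),ys.ravel()];P=pts(c,uv,dp);col=im[uv[:,1],uv[:,0]].astype(int)
k=(col.max(1)<105)&(np.ptp(col,axis=1)<40)&(P[:,2]>.105)&(P[:,2]<.125)
Q=onplane(c,uv[k],.115)[:,:2];mz=np.median(P[k,2]);m=Q.mean(0);w,v=np.linalg.eigh(np.cov((Q-m).T));d=v[:,1]*np.sign(v[0,1]);a=(Q-m)@d;n=np.array([-d[1],d[0]]);b=(Q-m)@n
lo,hi=np.percentile(a,[.3,99.7]);print(k.sum(),mz,'bend outer',m+lo*d,'end',m+hi*d,'len',hi-lo,'dir deg',np.degrees(np.arctan2(d[1],d[0])),'width',np.percentile(b,[2,98]))
# cheeks
q=(P[:,2]>.110)&(P[:,2]<.121)&(col[:,2]>col[:,0]+25);S=P[q,:2]-m;print('cheek a hist',np.histogram(S@d,np.arange(-.09,.09,.01)),'centre',m)
bend=m+hi*d-.150*d;print('bend',bend)
for x in (58,62):
  g=bend+d*x/1000;s=telemetry.get_state();T=R.from_rotvec(s['eef_rot']).as_matrix();print(x,g,T.T@(np.r_[g,.108-.019]-np.array(s['position'])) , 'turn for tool -x along d', np.arctan2(*((T.T@np.r_[-d,0])[[1,0]])))
"
```

```text
1650 0.11445256325566777 bend outer [0.48531795 0.1947126 ] end [0.63447812 0.15997129] len 0.15315258657117292 dir deg -13.111167268515366 width [-0.00638493  0.00638941]
cheek a hist (array([  0,   0,   3,   5,   1, 233, 123,   4,   5,   1,   4,   1,   0,
       217, 107,   3,   0]), array([-9.00000000e-02, -8.00000000e-02, -7.00000000e-02, -6.00000000e-02,
       -5.00000000e-02, -4.00000000e-02, -3.00000000e-02, -2.00000000e-02,
       -1.00000000e-02, -4.16333634e-17,  1.00000000e-02,  2.00000000e-02,
        3.00000000e-02,  4.00000000e-02,  5.00000000e-02,  6.00000000e-02,
        7.00000000e-02,  8.00000000e-02])) centre [0.55604603 0.17823913]
bend [0.48838836 0.19399746]
58 [0.5448764  0.18084068] [-0.01046756  0.02719679  0.27252655] turn for tool -x along d 0.05198479327659495
62 [0.54877213 0.17993331] [-0.01446216  0.02698894  0.27252759] turn for tool -x along d 0.05198479327659495
```

```bash
python3 -m jog '1 -16 27 60 0.052;1 -16 27 120 0.052;1 -16 27 180 0.052;1 -16 27 235 0.052;1 -16 27 265 0.052;1 -16 27 272 0.052;1 -16 27 272 0.052;1 -16 27 272 0.052' 80
python3 -m jog '0 0 0 0 0;0 0 0 0 0;0 0 0 0 0;0 0 0 0 0;0 0 0 0 0;0 0 0 0 0;0 0 0 0 0;0 0 0 0 0' 80
python3 -c "
from h import *
st();shot('wrist','w3');shot('side','s3')"
```

```text
time: 4.12
position: [0.5509, 0.181, 0.0915]
eef_rot: [0.356, 3.119, 0.003]
wrist_force: [-0.1, -0.7, -0.1]
finger_gap: 1.0
gripper_force: 0.0
time: 5.12
position: [0.55, 0.1809, 0.0895]
eef_rot: [0.356, 3.121, 0.001]
wrist_force: [-0.1, 0.7, 2.7]
finger_gap: 0.143
gripper_force: 78.1
{'time': 5.125, 'joint_pos': [0.664, 0.014, -0.2, -0.0, -1.356, -2.462], 'position': [0.55, 0.181, 0.09], 'eef_rot': [0.356, 3.121, 0.001], 'wrist_force': [-0.075, 0.661, 2.702], 'finger_gap': 0.143, 'gripper_force': 78.126}
[[-0.974, 0.225, 0.0], [0.225, 0.974, 0.0], [-0.0, 0.0, -1.0]]
```

View pics/w3.png

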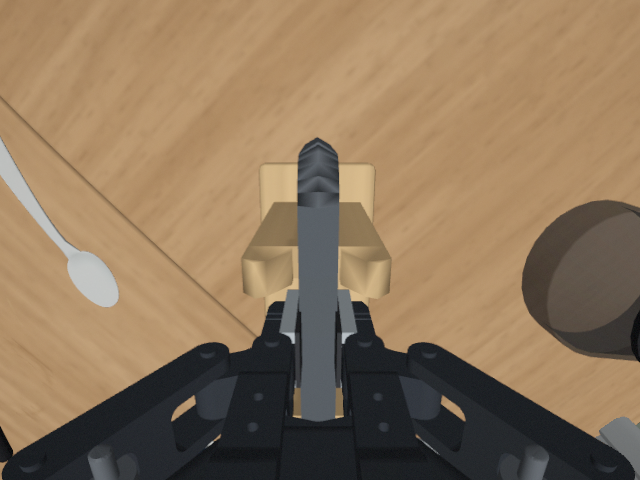

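The key is gripped squarely on its flats, about 63 mm out from the bend. I'll lift it and carry it to the mill while turning.

```bash
python3 -m jog '0 0 0 -30 0;0 0 0 -80 0;0 0 0 -130 0;0 0 0 -168 0;0 0 0 -168 0'
python3 -m jog '0 -10 -45 0 -0.18;0 -20 -90 0 -0.36;0 -20 -140 0 -0.54;0 -20 -190 0 -0.72;0 -20 -240 0 -0.9;0 -20 -290 0 -1.08;0 -20 -340 0 -1.26;0 -20 -371 0 -1.44;0 -20 -371 0 -1.62;0 -20 -371 0 -1.8'
python3 -m jog '0 0 0 0 -0.18;0 0 0 0 -0.36;0 0 0 0 -0.54;0 0 0 0 -0.72;0 0 0 0 -0.9;0 0 0 0 -1.08;0 0 0 0 -1.26;0 0 0 0 -1.44;0 0 0 0 -1.6;0 0 0 0 -1.74'
python3 -m jog '0 0 0 0 0;0 0 0 0 0;0 0 0 0 0'
cat >> h.py <<'E'
TH=np.array([.5475,-.1746])
def plan(rad,th,zt):
    "shift/turn (mm, rad) so grasp lies at radius rad (m), key angle th(deg) about throat, TCP height zt; tool -x along key"
    s=telemetry.get_state();p=np.array(s['position']);T=R.from_rotvec(s['eef_rot']).as_matrix();a=np.radians(th);d=np.array([np.cos(a),np.sin(a)])
    v=T.T@(np.r_[TH+rad*d,zt]-p);w=T.T@np.r_[-d,0];return np.r_[v*1000,np.arctan2(w[1],w[0])].round(3)
def info():
    s=telemetry.get_state();p=np.array(s['position']);T=R.from_rotvec(s['eef_rot']).as_matrix();k=-T[:2,0];bend=p[:2]-.063*k
    print('key ang',np.degrees(np.arctan2(k[1],k[0])).round(2),'bend-throat mm',((bend-TH)*1000).round(1),'z',p[2].round(4),'tilt',np.degrees(np.arccos(-T[2,2])).round(2),'F',np.round(s['wrist_force'],1),'t',s['time'],'q',np.round(s['joint_pos'],2),s['finger_gap'],s['gripper_force'])
E
python3 -c "
from h import *
info();print(plan(.063,190,.246))
shot('wrist','w4');c,im,dp=shot('side','s4')
a=cv2.resize(im[100:250,330:500],None,fx=4,fy=4,interpolation=cv2.INTER_CUBIC);cv2.imwrite('pics/crop4.png',a)"
```

```text
time: 5.85
position: [0.5507, 0.1808, 0.26]
eef_rot: [0.356, 3.118, 0.004]
wrist_force: [0.6, -0.2, -1.7]
finger_gap: 0.147
gripper_force: 78.4
time: 7.1
position: [0.4849, -0.1855, 0.2544]
eef_rot: [2.227, -2.213, -0.006]
wrist_force: [0.5, -0.1, -2.7]
finger_gap: 0.147
gripper_force: 78.6
time: 8.35
position: [0.4851, -0.1849, 0.2544]
eef_rot: [-3.128, -0.276, 0.007]
wrist_force: [-0.1, -0.7, -2.7]
finger_gap: 0.143
gripper_force: 78.6
time: 8.72
position: [0.4857, -0.1852, 0.2568]
eef_rot: [-3.13, -0.266, 0.001]
wrist_force: [0.6, -0.7, -2.7]
finger_gap: 0.141
gripper_force: 78.6
key ang -170.28 bend-throat mm [0.3 0.1] z 0.2568 tilt 0.05 F [ 0.6 -0.7 -2.7] t 8.725 q [ 0.02 -0.17 -0.07 -0.   -1.67  1.72] 0.14054224535600743 78.55160102248192
[-2.6800e-01  3.1900e-01  1.0763e+01 -5.0000e-03]
```

View pics/crop4.png

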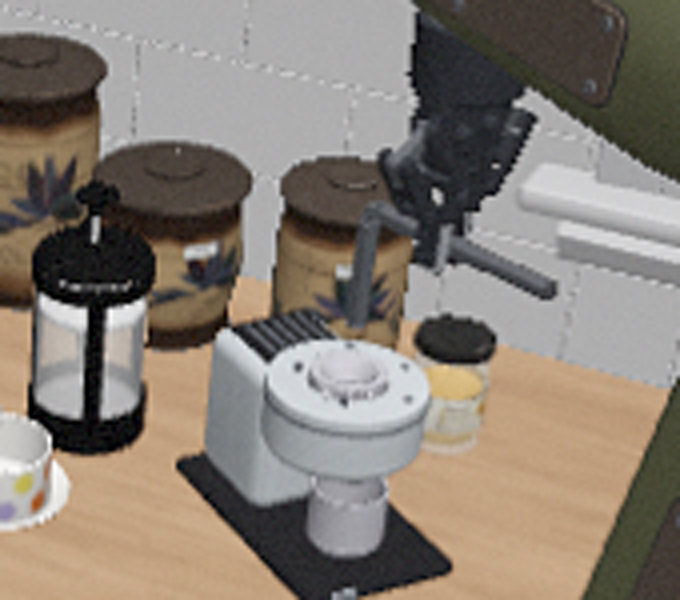

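View pics/w4.png

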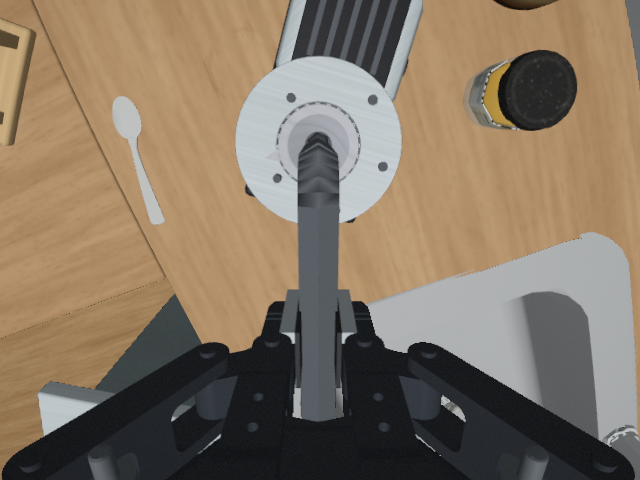

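The key is level over the throat in both views. In the side crop the tip is at about (358,322), which is picture pixel (419.5,180.5). I'll compare that with the projection expected from the grip.

```bash
python3 -c "
from h import *
c,im,dp=load('s4')
k=np.array([np.cos(np.radians(-170.3)),np.sin(np.radians(-170.3))]);b=np.array([.4857,-.1852])-.063*k
print(proj(c,[[*b,.186],[*b,.276],[*(b+.15*k),.276],[*TH,.148]]))
r=im[150:190,405:430].max(2);
m=(r<115)
for y in range(0,40,3): 
  x=np.where(m[y])[0]; print(y+150,(x+405)[[0,-1]] if len(x) else None,len(x))
"
```

```text
[[418.5457554  180.81454771]
 [422.3929031  151.72084392]
 [467.33770986 172.70122084]
 [417.07629915 192.55884128]]
150 [405 429] 25
153 [405 429] 23
156 [405 429] 25
159 [405 429] 25
162 [414 425] 10
165 [418 423] 6
168 [411 426] 7
171 [413 425] 13
174 [409 428] 18
177 [405 429] 21
180 [405 429] 19
183 [405 429] 10
186 [428 428] 1
189 None 0
```

```bash
python3 -m jog '0 0 0 30 0;0 0 0 45 0;0 0 0 55 0;0 0 0 64 0;0 0 0 64 0;0 0 0 64 0'
python3 -c "
from h import *
info()"
python3 -m jog '0 0 0 4 0;0 0 0 7 0;0 0 0 9 0;0 0 0 11 0;0 0 0 11 0'
python3 -c "
from h import *
info()"
```

```text
time: 9.57
position: [0.4861, -0.1854, 0.194]
eef_rot: [3.13, 0.268, 0.001]
wrist_force: [1.4, 0.0, -2.1]
finger_gap: 0.141
gripper_force: 78.4
key ang -170.19 bend-throat mm [ 0.6 -0. ] z 0.194 tilt 0.06 F [ 1.4  0.  -2.1] t 9.575 q [ 0.02 -0.18 -0.19  0.   -1.56  1.72] 0.1414828613667698 78.43515476211905
time: 10.2
position: [0.4858, -0.1853, 0.1823]
eef_rot: [3.13, 0.269, -0.0]
wrist_force: [3.2, -0.3, -1.9]
finger_gap: 0.143
gripper_force: 79.1
key ang -170.19 bend-throat mm [0.3 0. ] z 0.1823 tilt 0.01 F [ 3.2 -0.3 -1.9] t 10.2 q [ 0.02 -0.18 -0.21  0.   -1.54  1.72] 0.1432619662023467 79.11127723753452
```

```bash
python3 -m jog '0 1 0 0 0;0 1 0 1 0;0 1 0 2 0;0 1 0 3 0;0 1 0 3 0'
python3 -c "
from h import *
info()"
python3 -m jog '0 0 0 1 0;0 0 0 2 0;0 0 0 2 0'
python3 -c "
from h import *
info()"
```

```text
time: 10.82
position: [0.4868, -0.1856, 0.1806]
eef_rot: [3.129, 0.268, 0.002]
wrist_force: [-2.6, -0.7, 6.1]
finger_gap: 0.143
gripper_force: 80.5
key ang -170.2 bend-throat mm [ 1.4 -0.3] z 0.1806 tilt 0.09 F [-2.6 -0.7  6.1] t 10.825 q [ 0.02 -0.17 -0.21  0.   -1.53  1.72] 0.142864615557877 80.4647609218955
time: 11.2
position: [0.4867, -0.186, 0.18]
eef_rot: [3.128, 0.268, 0.003]
wrist_force: [-7.2, -0.8, 10.4]
finger_gap: 0.147
gripper_force: 81.5
key ang -170.2 bend-throat mm [ 1.2 -0.7] z 0.18 tilt 0.16 F [-7.2 -0.8 10.4] t 11.2 q [ 0.02 -0.17 -0.21  0.   -1.53  1.72] 0.1468220251295757 81.51111451908946
```

The tip stands on the socket face (TCP z about 0.181), so the angle is wrong. I'll search in 10° steps: lift slightly, orbit about the throat, press again.

```bash
python3 -m jog '0 -0.7 0 -4 0;0 0 5.5 -4 -0.087;0 0.3 10.9 -4 -0.175;0 0.3 10.9 -1 -0.175;0 0.3 10.9 2 -0.175;0 0.3 10.9 2 -0.175'
python3 -c "
from h import *
info()"
python3 -m jog '0 0 0 -5 0;0 0.2 5.5 -5 -0.087;0 1 10.9 -5 -0.175;0 1 10.9 -2 -0.175;0 1 10.9 0.5 -0.175;0 1 10.9 0.5 -0.175'
python3 -c "
from h import *
info()"
```

```text
time: 11.95
position: [0.4887, -0.1972, 0.1792]
eef_rot: [3.091, 0.537, 0.003]
wrist_force: [-9.9, -1.5, 16.1]
finger_gap: 0.143
gripper_force: 82.2
key ang -160.28 bend-throat mm [ 0.5 -1.4] z 0.1792 tilt 0.24 F [-9.9 -1.5 16.1] t 11.95 q [ 0.   -0.16 -0.2   0.   -1.53  1.91] 0.1428646368790102 82.20686878077686
time: 12.7
position: [0.4935, -0.2075, 0.1787]
eef_rot: [3.032, 0.804, 0.003]
wrist_force: [-8.6, -2.7, 15.2]
finger_gap: 0.14
gripper_force: 82.2
key ang -150.3 bend-throat mm [ 0.7 -1.6] z 0.1787 tilt 0.28 F [-8.6 -2.7 15.2] t 12.7 q [-0.02 -0.14 -0.18  0.   -1.52  2.11] 0.1400174797541582 82.22471631132066
```

```bash
python3 -m jog '0 0 0 -6 0;0 0.2 5.5 -6 -0.087;0 1 10.9 -6 -0.175;0 1 10.9 -3 -0.175;0 1 10.9 -1 -0.175;0 1 10.9 -1 -0.175'
python3 -c "
from h import *
info()"
python3 -m jog '0 0 0 -5 0;0 0.2 5.5 -5 -0.087;0 1 10.9 -5 -0.175;0 1 10.9 -2 -0.175;0 1 10.9 0 -0.175;0 1 10.9 0 -0.175'
python3 -c "
from h import *
info()"
```

```text
time: 13.45
position: [0.4999, -0.2158, 0.1786]
eef_rot: [2.952, 1.066, 0.002]
wrist_force: [-4.8, -2.1, 12.9]
finger_gap: 0.141
gripper_force: 81.7
key ang -140.29 bend-throat mm [ 0.9 -0.9] z 0.1786 tilt 0.21 F [-4.8 -2.1 12.9] t 13.45 q [-0.04 -0.11 -0.16  0.   -1.52  2.3 ] 0.1409827889781066 81.73992360010743
time: 14.2
position: [0.5073, -0.2221, 0.175]
eef_rot: [-2.848, -1.323, 0.001]
wrist_force: [-0.5, -0.2, -3.6]
finger_gap: 0.141
gripper_force: 79.7
key ang -130.15 bend-throat mm [0.4 0.7] z 0.175 tilt 0.08 F [-0.5 -0.2 -3.6] t 14.2 q [-0.05 -0.08 -0.14 -0.   -1.52  2.49] 0.140950162811172 79.67895710840821
```

The key dropped at about -130°. Pressing it home now.

```bash
python3 -m jog '0 0 0 3 0;0 0 0 6 0;0 0 0 8 0;0 0 0 9 0;0 0 0 9 0'
python3 -c "
from h import *
info()"
python3 -m jog '0 0 0 1 0;0 0 0 2 0;0 0 0 3 0;0 0 0 3 0'
python3 -c "
from h import *
info()"
```

```text
time: 14.82
position: [0.5076, -0.2226, 0.1674]
eef_rot: [2.848, 1.325, 0.0]
wrist_force: [-1.7, -0.7, 1.1]
finger_gap: 0.142
gripper_force: 80.2
key ang -130.09 bend-throat mm [0.7 0.2] z 0.1674 tilt 0.04 F [-1.7 -0.7  1.1] t 14.825 q [-0.05 -0.08 -0.15  0.   -1.5   2.49] 0.14246717861588704 80.15035067684948
time: 15.32
position: [0.5077, -0.2237, 0.1665]
eef_rot: [2.845, 1.324, 0.001]
wrist_force: [-4.8, -3.0, 9.1]
finger_gap: 0.143
gripper_force: 81.3
key ang -130.1 bend-throat mm [ 0.8 -0.9] z 0.1665 tilt 0.2 F [-4.8 -3.   9.1] t 15.325 q [-0.05 -0.08 -0.15  0.   -1.5   2.49] 0.1434165629581928 81.33366951718926
```

It bottoms at TCP z 0.167, as expected. I'll release, wait and look.

```bash
python3 -m jog '0.6 0 0 -3 0;0.6 0 0 -3 0;0.6 0 0 -3 0;0.6 0 0 -3 0;0.6 0 0 -3 0;0.6 0 0 -3 0;0.6 0 0 -3 0'
python3 -c "
from h import *
info();c,im,dp=shot('wrist','w5');shot('side','s5')
"
```

```text
time: 16.2
position: [0.5077, -0.2223, 0.1668]
eef_rot: [-2.848, -1.326, -0.0]
wrist_force: [-0.1, 0.1, 0.0]
finger_gap: 0.607
gripper_force: 0.0
key ang -130.08 bend-throat mm [0.7 0.5] z 0.1668 tilt 0.01 F [-0.1  0.1  0. ] t 16.2 q [-0.05 -0.08 -0.15 -0.   -1.5   2.49] 0.606517340826948 0.0
```

View pics/w5.png

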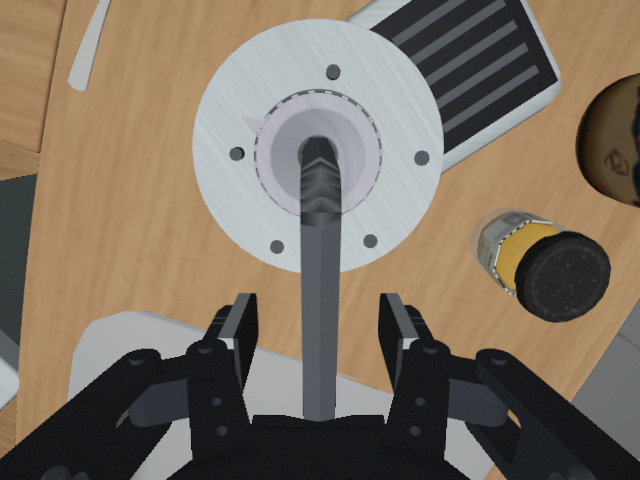

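The fingers are clear of the key, which sits in the throat, with the pointer at (252,125). I'll get the sag from the depth and then move out along the arm.

```bash
python3 -c "
from h import *
c,im,dp=load('w5')
for v in (240,280,320,360,400): print(pts(c,[(320,v)],dp)[0].round(4))
"
python3 -m jog '0.6 -25 0 2 0;0.6 -52 0 4 0;0.6 -52 0 4 0;0.6 -52 0 4 0'
python3 -m jog '0 0 0 0 0;0 0 0 0 0;0 0 0 0 0;0 0 0 0 0;0 0 0 0 0;0 0 0 0 0' 80
python3 -c "
from h import *
info()
for p in (15,30,45,60,75,90):
  f=np.radians(p);print(p,(115*(1-np.cos(f))).round(1),(-115*np.sin(f)).round(1),f.round(3))"
```

```text
[ 0.5337 -0.1931  0.1934]
[ 0.524  -0.2048  0.1913]
[ 0.5133 -0.2175  0.1897]
[ 0.502  -0.2311  0.1892]
[ 0.488  -0.2477  0.1862]
time: 16.8
position: [0.4744, -0.262, 0.1629]
eef_rot: [-2.848, -1.325, -0.0]
wrist_force: [0.7, -0.9, 0.4]
finger_gap: 0.602
gripper_force: 0.0
time: 17.55
position: [0.4743, -0.2619, 0.1627]
eef_rot: [-2.848, -1.326, -0.001]
wrist_force: [1.3, 1.1, 0.3]
finger_gap: 0.138
gripper_force: 78.0
key ang -130.08 bend-throat mm [-32.6 -39.1] z 0.1627 tilt 0.03 F [1.3 1.1 0.3] t 17.55 q [-0.13 -0.11 -0.19 -0.   -1.49  2.58] 0.13799746857609893 77.96552047133446
15 3.9 -29.8 0.262
30 15.4 -57.5 0.524
45 33.7 -81.3 0.785
60 57.5 -99.6 1.047
75 85.2 -111.1 1.309
90 115.0 -115.0 1.571
```

```bash
python3 -m jog '0 1 -15 0 0.131;0 3.9 -29.8 0 0.262;0 8.8 -44 0 0.393;0 15.4 -57.5 0 0.524;0 23.7 -70 0 0.654;0 33.7 -81.3 0 0.785;0 33.7 -81.3 0 0.785'
python3 -c "
from h import *
info()"
```

```text
time: 18.42
position: [0.4344, -0.1843, 0.1636]
eef_rot: [3.137, 0.135, 0.004]
wrist_force: [4.8, -4.9, -1.6]
finger_gap: 0.141
gripper_force: 78.3
key ang -175.08 bend-throat mm [-50.3  -4.3] z 0.1636 tilt 0.2 F [ 4.8 -4.9 -1.6] t 18.425 q [ 0.03 -0.31 -0.36  0.   -1.52  1.63] 0.14075911361956564 78.25647560879588
```

```bash
python3 -m jog '0 1 -15 0 0.131;0 3.9 -29.8 0 0.262;0 6.6 -38.4 0 0.34;0 6.6 -38.4 0 0.34'
python3 -c "
from h import *
info()"
python3 -m jog '0 0.3 -9 0 0.08;0 1 -15 0 0.131;0 1 -15 0 0.131'
python3 -c "
from h import *
info()"
```

```text
time: 18.92
position: [0.4375, -0.1461, 0.1634]
eef_rot: [3.114, -0.398, 0.003]
wrist_force: [4.7, -6.7, -1.5]
finger_gap: 0.142
gripper_force: 78.3
key ang 165.44 bend-throat mm [-49.   12.6] z 0.1634 tilt 0.18 F [ 4.7 -6.7 -1.5] t 18.925 q [ 0.12 -0.34 -0.38  0.   -1.53  1.2 ] 0.14172542127079849 78.32815440371633
time: 19.3
position: [0.442, -0.1324, 0.1635]
eef_rot: [3.08, -0.601, 0.003]
wrist_force: [4.6, -7.8, -1.2]
finger_gap: 0.145
gripper_force: 78.4
key ang 157.92 bend-throat mm [-47.1  18.5] z 0.1635 tilt 0.2 F [ 4.6 -7.8 -1.2] t 19.3 q [ 0.15 -0.34 -0.38  0.   -1.53  1.03] 0.1448066809167175 78.35266428999603
```

```bash
python3 -m jog '0 0.3 -9 0 0.08;0 0.3 -9 0 0.08'
python3 -c "
from h import *
info()"
python3 -m jog '0 0.3 -9 0 0.08;0 0.3 -9 0 0.08'
python3 -c "
from h import *
info()"
```

```text
time: 19.55
position: [0.4453, -0.1253, 0.1636]
eef_rot: [3.052, -0.723, 0.002]
wrist_force: [2.7, -12.1, -0.9]
finger_gap: 0.144
gripper_force: 79.0
key ang 153.34 bend-throat mm [-45.9  21.1] z 0.1636 tilt 0.33 F [  2.7 -12.1  -0.9] t 19.55 q [ 0.17 -0.34 -0.38  0.01 -1.53  0.94] 0.1442778520124243 78.97957121953368
time: 19.8
position: [0.4488, -0.1186, 0.1636]
eef_rot: [3.017, -0.843, 0.0]
wrist_force: [1.1, -17.5, -0.7]
finger_gap: 0.144
gripper_force: 81.0
key ang 148.77 bend-throat mm [-44.9  23.3] z 0.1636 tilt 0.49 F [  1.1 -17.5  -0.7] t 19.8 q [ 0.19 -0.33 -0.37  0.01 -1.53  0.84] 0.14359740228545861 80.986711338046
```

Resistance has risen sharply: 12 N, then 17 N. One more nudge should confirm the stop, and then I'll read the pointer.

```bash
python3 -m jog '0 0.3 -7 0 0.05;0 0.3 -7 0 0.05;0 0.3 -7 0 0.05'
python3 -c "
from h import *
info();shot('wrist','w6')"
```

```text
time: 20.18
position: [0.4514, -0.1142, 0.1636]
eef_rot: [2.993, -0.918, -0.003]
wrist_force: [-2.1, -20.5, -0.0]
finger_gap: 0.139
gripper_force: 83.2
key ang 145.91 bend-throat mm [-43.9  25.1] z 0.1636 tilt 0.66 F [ -2.1 -20.5  -0. ] t 20.175 q [ 0.2  -0.33 -0.37  0.01 -1.53  0.78] 0.13912609586761177 83.1808035866888
```

View pics/w6.png

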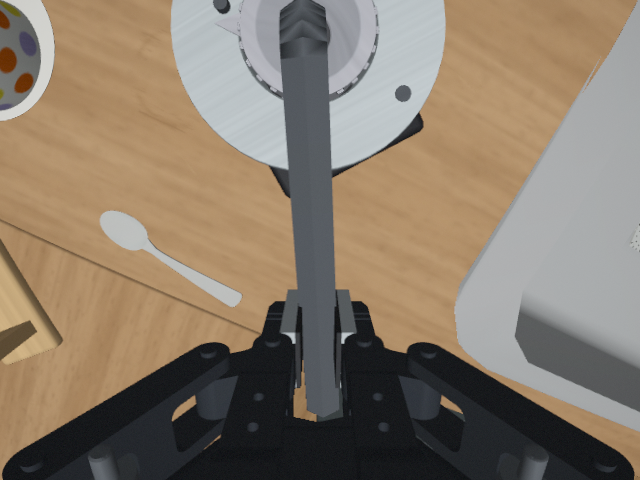

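The pointer at (228,25) lies next to a pin at (222,5), and the key has yawed slightly in the fingers. I'll compute how far the pointer has turned.

```bash
python3 -c "
from h import *
for n,uvs in (('w1',[(354,131)]),('w5',[(249,122),(237,153),(333,72)]),('w6',[(224,23),(222,5),(403,93)])):
  c,_,_=load(n);P=onplane(c,uvs,.141)[:,:2]-TH;print(n,np.degrees(np.arctan2(P[:,1],P[:,0])).round(1),np.hypot(*P.T).round(4))
c,im,dp=load('w6');P=onplane(c,[(307,100),(318,280)],.188);d=P[1]-P[0];print('key ang',np.degrees(np.arctan2(d[1],d[0])),P)
"
```

```text
w1 [112.1] [0.0318]
w5 [112.7 136.9  38.8] [0.0335 0.0359 0.0366]
w6 [  49.5   38.9 -154.5] [0.0347 0.0366 0.0467]
key ang 149.1923510281219 [[ 0.52258621 -0.15789639  0.188     ]
 [ 0.47153888 -0.12745684  0.188     ]]
```

The pointer has turned 63°, from 112.5° to 49.5° with the second pin at 39°, and the force reached 20 N, so the collar is at its stop. I'll release and regrasp near the balance point, aligned with the key.

```bash
python3 -m jog '0.6 0 0 0 0;0.6 0 0 0 0;0.6 0 0 0 0;0.6 0 0 0 0;0.6 0 0 0 0'
python3 -c "
from h import *
c,im,dp=shot('wrist','w7');info()
ys,xs=np.mgrid[60:400,270:370];uv=np.c_[xs.ravel(),ys.ravel()];P=pts(c,uv,dp);k=(P[:,2]>.165)&(P[:,2]<.205)
col=im[uv[:,1],uv[:,0]].astype(int);k&=(np.abs(col.mean(1)-80)<35)&(np.ptp(col,axis=1)<40)
P=P[k];r=np.hypot(*(P[:,:2]-TH).T);P=P[(r>.03)&(r<.11)];m=P.mean(0);w,v=np.linalg.eigh(np.cov((P-m).T));d=v[:,2];d=d*np.sign((m-np.r_[TH,m[2]])@d)
print(len(P),m,d,'ang',np.degrees(np.arctan2(d[1],d[0])),'pitch',np.degrees(np.arcsin(d[2])))
n=np.array([-d[1],d[0]])/np.hypot(*d[:2]);print('line offset from throat mm',1000*(m[:2]-TH)@n)
a=np.degrees(np.arctan2(d[1],d[0]));print(plan(.064,a,.164))
"
```

```text
time: 20.85
position: [0.4535, -0.1111, 0.1636]
eef_rot: [3.0, -0.92, 0.003]
wrist_force: [1.4, -8.6, -0.6]
finger_gap: 0.605
gripper_force: 3.5
key ang 145.89 bend-throat mm [-41.8  28.1] z 0.1636 tilt 0.23 F [ 2.4 -8.3 -0.5] t 20.9 q [ 0.2  -0.33 -0.37  0.   -1.53  0.78] 0.5967069880163941 3.5158574455090275
9180 [ 0.49043792 -0.14534072  0.18923181] [-0.90763947  0.41637179 -0.05315191] ang 155.35711706710782 pitch -3.0468158943605066
line offset from throat mm -2.8017983105898105
[50.292 10.348 -0.222 -0.165]
```

```bash
python3 -m jog '0.6 0 5 0 0;0.6 0 10 0 0;0.6 0 10 0 0;0.6 0 10 0 0'
cat > k.py <<'E'
from h import *
import sys
c,im,dp=shot('wrist',sys.argv[1]);info()
ys,xs=np.mgrid[40:300,250:390];uv=np.c_[xs.ravel(),ys.ravel()];P=pts(c,uv,dp);r=np.hypot(*(P[:,:2]-TH).T)
k=(P[:,2]>.176)&(P[:,2]<.205)&(r>.03)&(r<.085)&(im[uv[:,1],uv[:,0]].max(1)<140)
print(k.sum(),uv[k].min(0),uv[k].max(0))
P=P[k];m=P.mean(0);w,v=np.linalg.eigh(np.cov((P-m).T));d=v[:,2];d=d*np.sign((m-np.r_[TH,m[2]])@d)
a=np.degrees(np.arctan2(d[1],d[0]));n=np.array([-d[1],d[0]])/np.hypot(*d[:2]);o=(m[:2]-TH)@n
print('ang',a,'pitch',np.degrees(np.arcsin(d[2])),'offset mm',1000*o,'width',np.ptp((P-m)[:,:2]@n))
print(plan(.064,a,.164))
E
python3 k.py w8
```

```text
time: 21.4
position: [0.4477, -0.1173, 0.1628]
eef_rot: [3.003, -0.921, -0.001]
wrist_force: [-0.8, -2.1, 0.6]
finger_gap: 0.598
gripper_force: 1.0
key ang 145.93 bend-throat mm [-47.6  22.1] z 0.1628 tilt 0.03 F [-0.7 -2.2  1.4] t 21.45 q [ 0.18 -0.34 -0.38 -0.   -1.53  0.79] 0.6002432443900676 1.0413567223781683
7478 [282  88] [362 264]
ang 159.26146761246875 pitch -3.2352661126669853 offset mm -2.455103522097369 width 0.01413018827915856
[52.498  6.424 -1.209 -0.233]
```

View pics/w8.png

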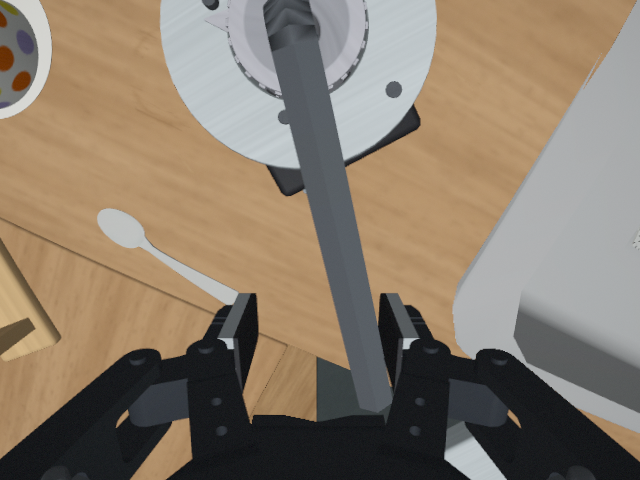

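Here the key lies at about 159° and just touches the right finger, having sprung back inside its play. The pointer is at about (212,19). I'll check it, then move to centre over the key.

```bash
python3 -c "
from h import *
c,_,_=load('w8');P=onplane(c,[(211,19),(211,2)],.141)[:,:2]-TH;print(np.degrees(np.arctan2(P[:,1],P[:,0])))"
python3 -m jog '0.75 0 10 0 0;0.75 0 18 0 0;0.75 0 18 0 0;0.75 0 18 0 0'
python3 k.py w9
```

```text
[49.44882833 39.26224228]
time: 21.95
position: [0.4378, -0.1321, 0.1628]
eef_rot: [-3.003, 0.921, -0.0]
wrist_force: [-0.5, 0.1, -0.5]
finger_gap: 0.75
gripper_force: 0.0
key ang 145.91 bend-throat mm [-57.5   7.2] z 0.1628 tilt 0.01 F [-0.  -0.4 -0. ] t 22.0 q [ 0.15 -0.35 -0.39 -0.   -1.54  0.82] 0.7502687820823302 0.0
7476 [250  81] [343 254]
ang 166.34830570129157 pitch -5.0074471322558205 offset mm -0.6599289419715006 width 0.014728285373609764
[54.689 -3.896 -1.254 -0.357]
```

```bash
python3 -m jog '0.75 20 0 0 -0.18;0.75 54.7 -3.9 0 -0.357;0.75 54.7 -3.9 0 -0.357;0.75 54.7 -3.9 0 -0.357'
python3 k.py w10
python3 -m jog '0 0 0 0 0;0 0 0 0 0;0 0 0 0 0;0 0 0 0 0;0 0 0 0 0;0 0 0 0 0;0 0 0 0 0' 80
python3 -c "
from h import *
info()"
```

```text
time: 22.5
position: [0.4851, -0.1594, 0.1625]
eef_rot: [-3.119, 0.375, 0.001]
wrist_force: [1.5, 0.8, 0.1]
finger_gap: 0.753
gripper_force: 0.0
key ang 166.32 bend-throat mm [-1.2  0.4] z 0.1628 tilt 0.01 F [-0.4 -0.   0.5] t 22.55 q [ 0.08 -0.2  -0.26 -0.   -1.51  1.25] 0.7530066385322227 0.0
1770 [293 252] [333 299]
ang 171.22262626707402 pitch -6.027342348072884 offset mm -4.747473036391744 width 0.015079620923497412
[ 0.523  5.571 -1.198 -0.086]
time: 23.42
position: [0.4852, -0.1596, 0.1631]
eef_rot: [3.119, -0.373, -0.0]
wrist_force: [-3.4, 1.4, 3.4]
finger_gap: 0.147
gripper_force: 78.4
key ang 166.37 bend-throat mm [-1.1  0.2] z 0.1631 tilt 0.01 F [-3.4  1.4  3.4] t 23.425 q [ 0.08 -0.2  -0.26  0.   -1.51  1.26] 0.14674035219264847 78.41830641031265
```

```bash
python3 -m jog '0 0 0 -5 0;0 0 0 -10 0;0 0 0 -15 0;0 0 0 -20 0'
python3 -c "
from h import *
info()"
python3 -m jog '0 0 0 -20 0;0 0 0 -40 0;0 0 0 -60 0;0 0 0 -85 0;0 0 0 -85 0;0 0 0 -85 0'
python3 -c "
from h import *
info();c,im,dp=shot('wrist','w11')
ys,xs=np.mgrid[60:400,305:330];uv=np.c_[xs.ravel(),ys.ravel()];P=pts(c,uv,dp);k=(P[:,2]>.255)&(P[:,2]<.31)
s=telemetry.get_state();T=R.from_rotvec(s['eef_rot']).as_matrix();Q=(P[k]-np.array(s['position']))@T
print(np.polyfit(Q[:,0],Q[:,2],1),'yaw in tool: use medians')
for x in (0,.02,.04,.05): q=Q[np.abs(Q[:,0]-x)<.004];print(x,q[:,1:].mean(0).round(4),len(q))
print(Q[:,0].max())
"
```

```text
time: 23.92
position: [0.4853, -0.1596, 0.1831]
eef_rot: [-3.119, 0.373, 0.0]
wrist_force: [0.4, 0.2, -2.4]
finger_gap: 0.149
gripper_force: 78.4
key ang 166.37 bend-throat mm [-0.9  0.2] z 0.1831 tilt 0.01 F [ 0.4  0.2 -2.4] t 23.925 q [ 0.08 -0.2  -0.23 -0.   -1.54  1.26] 0.14884322269007183 78.4098516125232
time: 24.68
position: [0.4852, -0.1593, 0.2672]
eef_rot: [-3.119, 0.372, 0.001]
wrist_force: [-0.0, -0.1, -3.4]
finger_gap: 0.145
gripper_force: 78.5
key ang 166.38 bend-throat mm [-1.   0.5] z 0.2672 tilt 0.05 F [-0.  -0.1 -3.4] t 24.675 q [ 0.08 -0.19 -0.07 -0.   -1.69  1.26] 0.1452073750530619 78.48226195201278
[ 0.02223841 -0.02583231] yaw in tool: use medians
0 [-0.0002 -0.0253] 432
0.02 [-0.0002 -0.027 ] 494
0.04 [-0.0003 -0.0288] 567
0.05 [-0.0002 -0.029 ] 627
0.06938220638840488
```

The key is held straight, pitched about 5°. I'll carry it back over the stand.

```bash
python3 -m jog '0 0 -40 0 0.18;0 0 -80 0 0.36;0 -5 -120 0 0.54;0 -10 -160 0 0.72;0 -17 -200 0 0.9;0 -17 -240 0 1.08;0 -17 -280 0 1.26;0 -17 -320 0 1.44;0 -17 -346 0 1.6;0 -17 -346 0 1.6'
python3 -m jog '0 0 0 0 0.18;0 0 0 0 0.36;0 0 0 0 0.54;0 0 0 0 0.72;0 0 0 0 0.9;0 0 0 0 1.08;0 0 0 0 1.26;0 0 0 0 1.44;0 0 0 0 1.53;0 0 0 0 1.53'
python3 -c "
from h import *
s=st();T=R.from_rotvec(s['eef_rot']).as_matrix();print(T.T@(np.array([.550,.181,.105])-np.array(s['position'])),np.degrees(np.arctan2(-T[1,0],-T[0,0])))
c,im,dp=shot('wrist','w12')
ys,xs=np.mgrid[100:400,305:330];uv=np.c_[xs.ravel(),ys.ravel()]
for n in ('w3','w12'):
  c,im,dp=load(n);C=-c[2].T@c[3]
  P=pts(c,uv,dp); 
  k=(P[:,2]>(.09 if n=='w3' else .25)); P=P[k]; ref=np.array([.55,.1809,.0895]) if n=='w3' else np.array(s['position'])
  print(n,((P-ref)@T)[:,0].max())
"
```

```text
time: 25.98
position: [0.5499, 0.1821, 0.2655]
eef_rot: [1.906, -2.493, -0.001]
wrist_force: [-1.1, 0.4, -3.5]
finger_gap: 0.14
gripper_force: 78.6
time: 27.22
position: [0.5501, 0.1799, 0.2673]
eef_rot: [-0.352, -3.121, 0.001]
wrist_force: [-0.2, -0.1, -2.9]
finger_gap: 0.147
gripper_force: 78.6
{'time': 27.225, 'joint_pos': [0.663, -0.008, 0.101, -0.0, -1.681, -2.458], 'position': [0.55, 0.18, 0.267], 'eef_rot': [-0.352, -3.121, 0.001], 'wrist_force': [-0.187, -0.122, -2.901], 'finger_gap': 0.147, 'gripper_force': 78.582}
[[-0.975, 0.223, -0.001], [0.223, 0.975, -0.0], [0.001, -0.001, -1.0]]
[0.00019239 0.00111551 0.16230416] -12.861581772940546
w3 0.07486328163053069
w12 0.07475419979207013
```

```bash
python3 -m jog '0 0 1 50 0;0 0 1 100 0;0 0 1 140 0;0 0 1 158 0;0 0 1 163 0;0 0 1 163 0;0 0 1 163 0'
python3 -c "
from h import *
info()"
python3 -m jog '0 0 0 4 0;0 0 0 8 0;0 0 0 11 0;0 0 0 13 0;0 0 0 13 0'
python3 -c "
from h import *
info();c,im,dp=shot('side','s13');shot('wrist','w13');cv2.imwrite('pics/crop13.png',cv2.resize(im[190:300,260:360],None,fx=5,fy=5,interpolation=cv2.INTER_CUBIC))"
```

```text
time: 28.15
position: [0.5513, 0.1821, 0.1067]
eef_rot: [0.354, 3.119, 0.003]
wrist_force: [-0.1, -0.4, -2.7]
finger_gap: 0.142
gripper_force: 78.6
key ang -12.94 bend-throat mm [-57.6 370.8] z 0.1067 tilt 0.16 F [-0.1 -0.4 -2.7] t 28.15 q [ 0.66  0.01 -0.18  0.   -1.38 -2.46] 0.14163756482077067 78.55302348732948
time: 28.78
position: [0.5507, 0.1817, 0.0934]
eef_rot: [0.354, 3.12, 0.0]
wrist_force: [-5.9, -0.3, 5.5]
finger_gap: 0.144
gripper_force: 79.7
key ang -12.94 bend-throat mm [-58.2 370.4] z 0.0934 tilt 0.06 F [-5.9 -0.3  5.5] t 28.775 q [ 0.66  0.01 -0.19  0.   -1.36 -2.46] 0.1438576559118827 79.67575600370765
```

View pics/crop13.png

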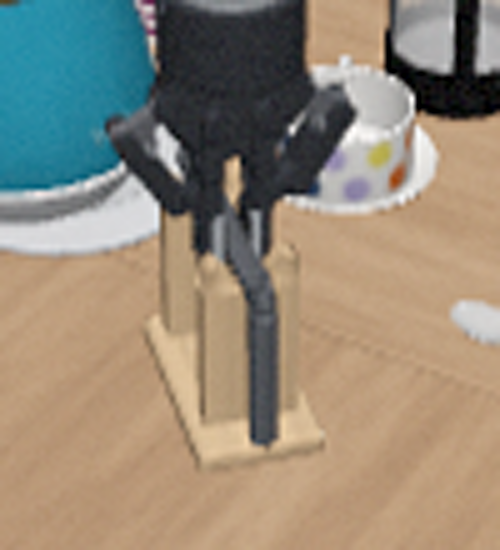

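The key is in the notches with the outer end touching first. I'll ease the grip, lower a bit to level it, and release.

```bash
python3 -m jog '0 0 0 1 0;0 0 0 2 0;0 0 0 3 0;0 0 0 3 0' 20
python3 -m jog '0.2 0 0 3 0;0.2 0 0 3 0;0.3 0 0 3 0;0.6 0 0 3 0;1 0 0 3 0;1 0 0 3 0;1 0 0 3 0;1 0 0 3 0'
python3 -m jog '1 0 0 -40 0;1 0 0 -100 0;1 0 0 -160 0;1 0 0 -220 0;1 0 0 -270 0;1 0 0 -270 0;1 0 0 -270 0;1 0 0 -270 0'
python3 -c "
from h import *
info();c,im,dp=shot('wrist','w14')
ys,xs=np.mgrid[100:320,290:390];uv=np.c_[xs.ravel(),ys.ravel()];P=pts(c,uv,dp);col=im[uv[:,1],uv[:,0]].astype(int)
k=(col.max(1)<105)&(np.ptp(col,axis=1)<40)&(P[:,2]>.098)&(P[:,2]<.13)
Q=onplane(c,uv[k],.115)[:,:2];m=Q.mean(0);w,v=np.linalg.eigh(np.cov((Q-m).T));d=v[:,1]*np.sign(v[0,1]);a=(Q-m)@d
lo,hi=np.percentile(a,[.3,99.7]);print(k.sum(),'end',m+hi*d,'bend',m+(hi-.15)*d,'deg',np.degrees(np.arctan2(d[1],d[0])),'z slope',np.polyfit((P[k,:2]-m)@d,P[k,2],1))
"
```

```text
time: 29.38
position: [0.5508, 0.1818, 0.0919]
eef_rot: [0.353, 3.12, 0.001]
wrist_force: [-10.6, -0.5, 11.5]
finger_gap: 0.145
gripper_force: 80.5
time: 30.38
position: [0.5505, 0.1817, 0.0858]
eef_rot: [-0.355, -3.121, -0.0]
wrist_force: [-0.9, 0.2, -0.6]
finger_gap: 1.002
gripper_force: 0.0
time: 31.38
position: [0.5502, 0.1817, 0.3541]
eef_rot: [-0.354, -3.119, 0.003]
wrist_force: [-0.1, -0.8, 0.4]
finger_gap: 1.001
gripper_force: 0.0
key ang -12.95 bend-throat mm [-58.6 370.4] z 0.3541 tilt 0.16 F [-0.1 -0.8  0.4] t 31.375 q [ 0.66  0.04  0.31 -0.   -1.84 -2.46] 1.0005000383410247 0.0
1716 end [0.63900355 0.16114525] bend [0.49299066 0.19549979] deg -13.239984660163488 z slope [0.01994015 0.11411703]
```

View pics/w14.png

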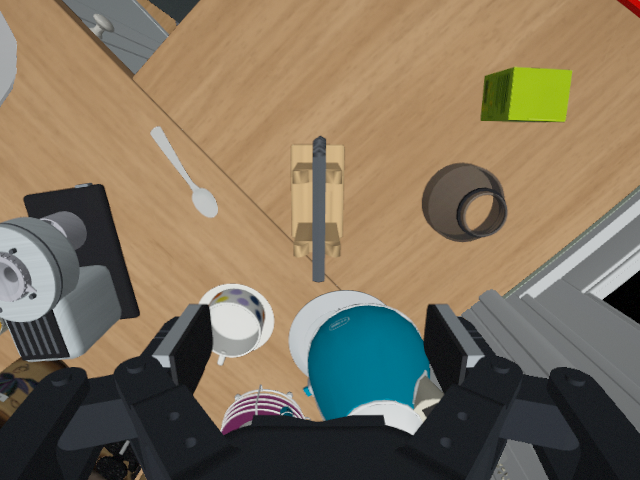

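The key hangs level and straight in both notches, with its bend at about x = -53 mm in the stand's frame. Everything else is in place and the gripper is clear, so I'm handing in.

```bash
python3 -c "
from h import *
print(hand_in())"
```

```text
the job is handed in; nothing more can be done
None
```

The job is handed in, with no verdict shown: the key went home and was let go, the collar was swung to its stop (pointer turned 63° to about 10° short of the second pin), and the key was hung back level in both notches. No bystander appeared to have moved.

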